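# Index the specimen stage by one turn of its hand wheel

### The arm

A 7-joint arm with a two-finger parallel gripper is mounted at the origin on the work surface. World frame = base frame: x ahead of the robot, y to its left, z up, the work surface at z = 0. Lengths are in m, angles in degrees, forces in N, time in s.
With the tool pointing down it reaches from about 0.425 to 0.875 m from the base axis. Payload 8.4 kg.
Tool frame: the origin (TCP) lies at the very end of the fingers, on their centre line; the grasp point (between the pads) lies 19 mm behind it; z points along the fingers, y is the line along which they close (so a half turn about z gives the same grasp; the last joint's range is limited). The gripper opens to 85 mm and grips with 20 to 120 N. Pads are 22 mm wide; open, the fingers measure 114 mm over their backs; the gripper's body (76 mm by 85 mm) begins 54 mm behind the grasp point. The pads swing forward as they close: fully open they stand 13 mm farther back than shut.
Start: joints at [-69.569, 19.091, 2.286, 83.961, -0.768, 76.965, -3.352], TCP at [0.286, 0.584, 0.231] pointing down, gripper open.
Joint ranges: [-147.57, 147.57], [-21.85, 119.76], [-74.77, 79.35], [14.55, 137.4], [-85.83, 265.84], [4.83, 119.75], [-152.11, 152.11]. Speed limits (degrees/s): [127.2, 127.2, 159.86, 159.86, 180, 180, 180].

### API

Orientations are given as a 3x3 rotation matrix whose columns are the frame's x, y, z axes.
In Python, from cell import read_state, capture, get_calibration, hand_in gives the robot as it stands.
- The arm moves only by the tool play_rows, never from a script. Its argument "moves" is a list of rows, each a list of 3 entries, a list of its own where there are three numbers: the turn, a rotation vector about the world's x, y, z in degrees, then the shift along the world's x, y, z in cm, then the finger opening in cm, from 0 to 8.54. In form: [[[rx, ry, rz], [x, y, z], claw], ...]. A call has 1 to 10 rows; each row is the pose to reach, as a shift and turn from the pose commanded when the call began; what a row does not reach only later rows make up. A row lasts 1/12 s, in which the tool goes at most 41.7 mm and 7.16 degrees, less where a joint would pass 70% of its speed; a pose out of reach is approached as far as the arm can. A call with a gripper value outside its range is refused whole. The fingers move at their own pace and stop on an object; "squeeze" is the grip in N (left out, the last holds). Time passes only in rows, so rows that repeat a pose let the fingers close. It gives the time, the measured TCP pose, the force, the opening and the grip force at its end, in the units of the state.
- read_state(): the state, without advancing time (a new reading comes with each control period).
- capture(name): name is "side" or "top"; returns (picture, depth): 480x640x3 uint8, red, green, blue; 480x640 float32, m along the optical axis (not along the pixel's ray), 0 where there is no reading.
- get_calibration(name): a dict with "intrinsics" (3x3 intrinsics, pixels), "distortion" ([k1, k2, p1, p2, k3] as OpenCV has them; the pictures are not rectified), "R" (3x3) and "t" (3): a world point X has camera coordinates R X + t. Camera axes: x right, y down, z forward; pixel columns grow to the right and rows downward; lengths in m; the calibration is good to about 2 mm. A picture is of the moment at which its call begins. get_calibration takes no time and is no camera call.
- hand_in(): hands the job in; it is judged then, once.
The state is a dict: "time_s": time; "joint_pos": joint angles; "joint_vel": joint speeds; "effort": joint torques, N m; "eef_pos": TCP position; "eef_rot": TCP orientation; "force": force on the tool from outside, world axes, zero at the start; "ft_torque": the same for the moment, N m; "gripper_width": finger opening in m; "grip_force": force on a finger pad.
Only numpy, scipy, OpenCV 4.12 (cv2) and the standard library are available. Lean on these libraries where they do the work, as an engineer would, in place of code of your own. Each camera call takes 0.05 s, during which the arm holds its last target. There are 200 camera calls.

### The job

Bring the next specimen pot under the microscope: push the stage's hand wheel round clockwise (seen from above) by its upright handle, through exactly one full turn, so that the handle stands at its pointer again, and do not overrun it or turn it backwards. Push gently, with the fingertips or the outside of the fingers; do not grip the handle. Touch neither the carriage nor the pots, leave everything else on the bench where it is, and finish clear of the wheel.

Things in the scene. Friction and masses are not known exactly. Their poses are not given: they have to be found in the camera images.
- wheel (a joint): angle of the horizontal hand wheel about its upright shaft (rad). 0 at the start, with its handle at the pointer; grows as the wheel turns clockwise seen from above; one full turn is 6.283. The wheel has light, steady friction (0.13 N m, about 2.3 N at the handle), no spring and no detent, and stays where it is left; it does not stop by itself at one turn. It drives the specimen carriage by a rack, 40 mm a turn.
- wheel_axis (a point): centre of the hand wheel, on its shaft at the height of its rim. The wheel is black plastic, 128 mm over the rim (rim bar 12 mm thick, on a circle of 58 mm radius), with three spokes and a low hub rising 8 mm above this point, about 68 mm above the table.
- handle (a point): middle of the wheel's upright handle (a plain aluminium cylinder on a short steel neck, 18 mm diameter, 44 mm high), standing on the rim at the end of one spoke, 58 mm from the shaft. The point lies on the handle's axis, 32 mm above the rim's centre line; the handle's top is 22 mm above it and the rim's top 26 mm below it. The handle does not spin on its own.
- pointer (a point): tip of the fixed aluminium pointer: a flat arm sticks out from under the wheel and ends in a 6 x 8 mm upright tab on the round gear housing, 90 mm from the shaft, just outside the rim and 3 mm above the rim's centre line. It marks the place of the handle at the start, and after one full turn.
- lens (a point): point on the optical axis of the stereo microscope, 50 mm above the table; the lens's underside is 165 mm above the table and the microscope reaches to about 0.41 m. It stands 270 mm from the shaft along the stage; the microscope's column is behind it.
- carriage: aluminium specimen carriage, 56 x 140 x 18 mm, on rails between the wheel and the far end of the stage; the origin is the middle of its underside; it slides along its own -y, away from the wheel, 40 mm for each clockwise turn. Must not be pushed directly.
- pocket_near (a point): middle of the mouth of the round pocket in the carriage (nearest the wheel); the pocket is 30 mm wide and 8 mm deep
- pot_near_center (a point): centre of a loose capped specimen pot, 26 mm across and 36 mm high, standing in a pocket of the carriage: nearest the wheel
- pocket_mid (a point): middle of the mouth of the round pocket in the carriage (the middle one); the pocket is 30 mm wide and 8 mm deep
- pot_mid_center (a point): centre of a loose capped specimen pot, 26 mm across and 36 mm high, standing in a pocket of the carriage: the middle one, 40 mm short of the lens at the start
- pocket_far (a point): middle of the mouth of the round pocket in the carriage (farthest from the wheel); the pocket is 30 mm wide and 8 mm deep
- pot_far_center (a point): centre of a loose capped specimen pot, 26 mm across and 36 mm high, standing in a pocket of the carriage: farthest from the wheel, under the lens at the start
- dish: shallow glass dish, 64 mm across, 18 mm high; a loose bystander, origin at its underside; leave it alone
- tube_box: tube box with a green lid, 90 x 130 x 55 mm; a loose bystander, origin at its underside; leave it alone
- reagent: small amber bottle, 40 mm across, 75 mm high; a loose bystander, origin at its underside; leave it alone
- forceps: steel forceps lying flat, 125 mm long, 8 mm high; a loose bystander, origin at its underside (at its middle); leave it alone
- marker: grey marker pen lying flat, 120 mm long, 14 mm thick; a loose bystander, origin at its middle, on its underside; leave it alone
- beaker: glass beaker, 60 mm across, 70 mm high; a loose bystander, origin at its underside; leave it alone
- vial: small capped glass vial, 22 mm across, 50 mm high; a loose bystander, origin at its underside; leave it alone
Mind the look-alikes: they are no part of the job. Leave any purple look-alike of the part that bears pot_mid_center alone.

How it is judged:
By the outcome, as a careful person would: the job done as asked, in the order asked, and still so for the second after the job is handed in, with the robot touching nothing.
It also fails if it takes over 54 s, if anything falls off the work surface, if the arm or the gripper's body presses on something with over 40 N, if the wrist force passes 120 N, or if a joint passes its speed limit or range.

## Working session

There is one attempt and no reset: what is moved stays moved. The work goes in short steps, Python scripts to look and compute and a tool call to move; the robot and the scene stay as the last step left them, time stands still between calls to the robot, and variables do not carry over. Pictures are saved under pics/ and viewed, at most 10 in all, crops included, and the job is handed in when it is done.

Besides the shell and the picture viewer there is one more tool, called after "Call:" as name([rows], argument=value, ...), one row to a line, values as JSON. play_rows: Moves the arm, as the interface text tells. Its arguments: {"type":"object","properties":{"moves":{"type":"array","items":{"type":"array"}},"squeeze":{"type":"number"}},"required":["moves"]}

```bash
mkdir -p pics
cat > h.py <<'E'
import numpy as np, cv2
from cell import *
def px2w(name,u,v,depth=None,z=None):
    c=get_calibration(name);K=np.array(c["intrinsics"],float);R=np.array(c["R"]);t=np.array(c["t"])
    p=cv2.undistortPoints(np.array([[[u,v]]],float),K,np.array(c["distortion"],float))[0,0]
    d=R.T@np.array([p[0],p[1],1]);o=-R.T@t
    s=depth if z is None else (z-o[2])/d[2]
    return o+s*d
def w2px(name,X):
    c=get_calibration(name);R=np.array(c["R"])
    return cv2.projectPoints(np.array([X],float),cv2.Rodrigues(R)[0],np.array(c["t"],float),np.array(c["intrinsics"],float),np.array(c["distortion"],float))[0][0,0]
E
python3 - <<'E'
from h import *
for n in("top","side"):
    p,d=capture(n);cv2.imwrite(f"pics/{n}0.png",p[:,:,::-1]);np.save(f"{n}0.npy",d)
    c=get_calibration(n);print(n,-np.array(c["R"]).T@np.array(c["t"]),np.array(c["R"])[2])
s=read_state();print(s["eef_rot"],s["time_s"])
E
```

```text
top [0.40330002 0.09540822 0.94421083] [ 0.19690007 -0.01459141 -0.98031498]
side [ 0.07414926 -0.34592516  0.79525289] [ 0.53994913  0.43521785 -0.72044455]
[[-8.97921153e-01  4.40156016e-01 -5.34524978e-04]
 [ 4.40156327e-01  8.97920165e-01 -1.33581468e-03]
 [-1.08006112e-04 -1.43473081e-03 -9.99998965e-01]] 0.1
```

View pics/top0.png

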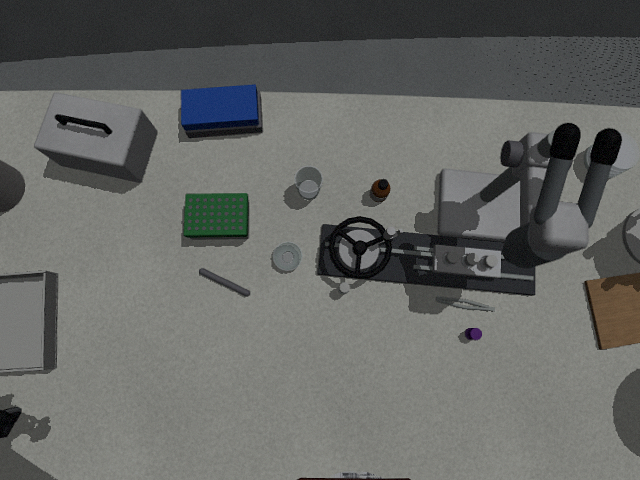

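View pics/side0.png

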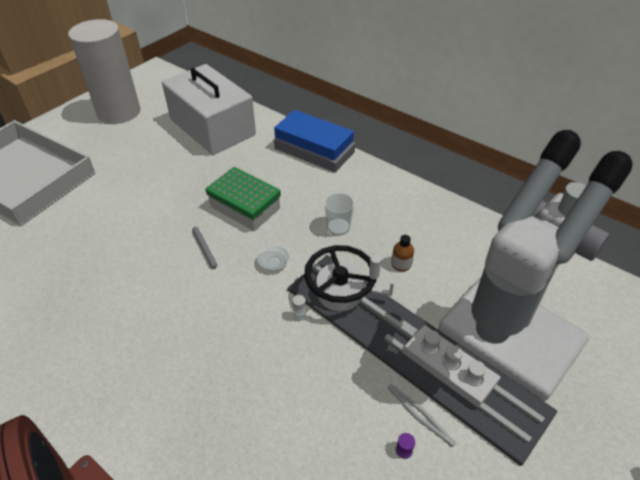

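The wheel is at about top (360,248) and side (340,273). There are light objects near (392,234) and (345,287) in top, so I need an enlarged crop to identify the handle, pointer and vial.

Run:
```python
from h import *
a=cv2.imread("pics/top0.png")[205:305,310:410];b=cv2.imread("pics/side0.png")[235:335,280:400-20+20]
a=cv2.resize(a,(400,400),interpolation=cv2.INTER_CUBIC);b=cv2.resize(b[:, :100],(400,400),interpolation=cv2.INTER_CUBIC)
b=cv2.resize(cv2.imread("pics/side0.png")[235:335,285:405],(400,333),interpolation=cv2.INTER_CUBIC);b=cv2.copyMakeBorder(b,0,67,0,0,0)
cv2.imwrite("pics/crop.png",cv2.convertScaleAbs(np.hstack([a,b]),alpha=1.5))
d=np.load("top0.npy")
for u,v in[(360,248),(392,234),(387,232),(345,287),(474,334),(451,257),(340,222)]:
    print(u,v,px2w("top",u,v,d[v,u]).round(3))
d=np.load("side0.npy")
for u,v in[(340,275),(391,288),(374,270),(299,303),(375,265)]:
    print(u,v,px2w("side",u,v,d[v,u]).round(3))
```

```text
360 248 [ 0.568 -0.001  0.077]
392 234 [ 0.588 -0.057  0.121]
387 232 [ 0.592 -0.048  0.12 ]
345 287 [0.493 0.026 0.052]
474 334 [ 0.403 -0.239  0.035]
451 257 [ 0.555 -0.186  0.068]
340 222 [0.639 0.034 0.001]
340 275 [ 0.562 -0.009  0.077]
391 288 [ 0.604 -0.086  0.06 ]
374 270 [ 0.588 -0.059  0.102]
299 303 [0.488 0.021 0.052]
375 265 [ 0.585 -0.061  0.12 ]
```

View pics/crop.png

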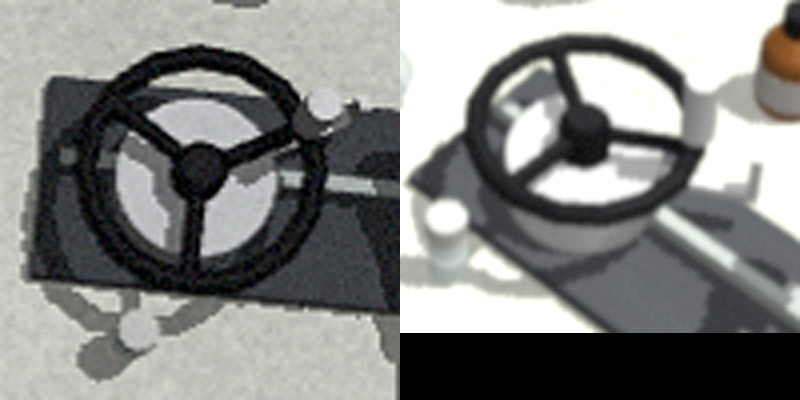

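The crop shows the handle (light cylinder on the wheel's right-hand spoke), with its top at top ≈(391,231) and side ≈(375,260). The pointer tab is just outside it at side ≈(391,288). The light cylinder at top (345,287) stands on the table, so it's the vial: a look-alike, height 0.052. The purple pot at (474,334) is a decoy as well. Next I'll refine the wheel centre and handle.

Run:
```python
from h import *
print("hub top",px2w("top",360,247.3,z=.077),px2w("side",340.7,270,z=.077))
print("handle top",px2w("top",391,231.3,z=.122),px2w("side",375.2,260,z=.122))
# rim fit: dark points in depth near rim height
for n,(u0,u1,v0,v1) in {"top":(320,400,210,290),"side":(295,385,240,312)}.items():
    d=np.load(n+"0.npy");im=cv2.imread(f"pics/{n}0.png").max(2)
    P=np.array([px2w(n,u,v,d[v,u]) for u in range(u0,u1) for v in range(v0,v1) if d[v,u]>0])
    Q=P[(P[:,2]>.066)&(P[:,2]<.08)]; c=np.array([.566,-.004])
    r=np.hypot(*(Q[:,:2]-c).T);Q=Q[(r>.045)&(r<.072)]
    A=np.c_[2*Q[:,:2],np.ones(len(Q))];s=np.linalg.lstsq(A,(Q[:,:2]**2).sum(1),rcond=None)[0]
    print(n,"rim",s[:2],np.sqrt(s[2]+s[0]**2+s[1]**2),len(Q),np.median(Q[:,2]))
    H=P[(P[:,2]>.116)&(P[:,2]<.128)];print("top of handle",H.mean(0),len(H),H.ptp(0) if hasattr(H,'ptp') else np.ptp(H,axis=0))
    if n=="side":
        pass
d=np.load("side0.npy")
P=np.array([px2w("side",u,v,d[v,u]) for u in range(384,396) for v in range(280,296)]);c=np.array([.5665,-.004]);q=P[(P[:,2]>.05)];print("ptr",q.mean(0),len(q))
# clutter above 0.08 near wheel
for n in("top","side"):
    d=np.load(n+"0.npy");v,u=np.mgrid[150:340:2,250:470:2]
    P=np.array([px2w(n,a,b,d[b,a]) for a,b in zip(u.ravel(),v.ravel()) if d[b,a]>0]);r=np.hypot(P[:,0]-.566,P[:,1]+.004)
    m=(P[:,2]>.08)&(r<.2);print(n,[(x.round(2).tolist()) for x in P[m][::4]][:12])
```

```text
hub top [ 0.56945857 -0.00131916  0.077     ] [ 0.57225605 -0.00307081  0.077     ]
handle top [ 0.59298635 -0.05536769  0.122     ] [ 0.59277365 -0.05636354  0.122     ]Traceback (most recent call last):
  File "<stdin>", line 7, in <module>
  File "h.py", line 4, in px2w
    c=get_calibration(name);K=np.array(c["intrinsics"],float);R=np.array(c["R"]);t=np.array(c["t"])
ValueError: time passes only in moves, steps and waits
```

Call:
play_rows([
  [[0, 0, 5], [1.7, -3, 0], 0],
  [[0, 0, 11], [3.4, -6, 0], 0],
  [[0, 0, 17], [5.1, -9.1, 0], 0],
  [[0, 0, 23], [6.8, -12.2, 0], 0],
  [[0, 0, 29], [8.5, -15.2, 0], 0],
  [[0, 0, 35], [10.2, -18.2, 0], 0],
  [[0, 0, 41], [11.9, -21.2, 0], 0],
  [[0, 0, 47], [13.6, -24.3, 0], 0],
  [[0, 0, 53.6], [15.3, -27.4, 0], 0],
  [[0, 0, 53.6], [17, -30.4, 0], 0],
])

```text
time_s: 0.93
eef_pos: [0.4565, 0.2777, 0.2311]
eef_rot: [[-0.884, -0.468, -0.0], [-0.468, 0.884, -0.0], [0.0, -0.0, -1.0]]
force: [0.5, 0.7, -0.2]
gripper_width: 0.0002
grip_force: 0.0
```

Call:
play_rows([
  [[0, 0, 0], [1.7, -3, 0], 0],
  [[0, 0, 0], [3.4, -6, 0], 0],
  [[0, 0, 0], [5.1, -9.1, 0], 0],
  [[0, 0, 0], [6.8, -12.2, 0], 0],
  [[0, 0, 0], [8.5, -15.2, 0], 0],
  [[0, 0, 0], [10.2, -18.2, 0], 0],
  [[0, 0, 0], [11.9, -21.2, 0], 0],
  [[0, 0, 0], [13.6, -24.3, 0], 0],
  [[0, 0, 0], [15.8, -27.4, 0], 0],
  [[0, 0, 0], [16.8, -30.4, 0], 0],
])

```text
time_s: 1.77
eef_pos: [0.6255, -0.026, 0.2308]
eef_rot: [[-0.887, -0.462, 0.0], [-0.462, 0.887, -0.001], [0.0, -0.0, -1.0]]
force: [0.5, -0.1, 0.1]
gripper_width: -0.0001
grip_force: 0.0
```

Run:
```python
from h import *
s=read_state();print(s["time_s"],s["eef_pos"],s["joint_pos"],s["gripper_width"],s["force"]);x=np.array(s["eef_rot"]);print(np.degrees(np.arctan2(x[1,0],x[0,0])),x[:,2])
```

```text
1.7667 [ 0.62547335 -0.0259999   0.23076988] [-20.60511117  16.92329812  23.64661498  88.55458021  -6.88045682
  75.96627945 121.30209183] -0.00012875383167580405 [ 0.45072273 -0.05083481  0.1479889 ]
-152.4972126668886 [ 2.60542528e-05 -5.37447097e-04 -9.99999855e-01]
```

Call:
play_rows([
  [[0, 0, 0], [0, 0, -3.5], 0],
  [[0, 0, 0], [0, 0, -7], 0],
  [[0, 0, 0], [0, 0, -10.5], 0],
  [[0, 0, 0], [0, 0, -13], 0],
  [[0, 0, 0], [0, 0, -14.2], 0],
  [[0, 0, 0], [0, 0, -14.6], 0],
  [[0, 0, 0], [0, 0, -14.6], 0],
])

```text
time_s: 2.35
eef_pos: [0.624, -0.0244, 0.085]
eef_rot: [[-0.887, -0.461, -0.001], [-0.461, 0.887, -0.0], [0.001, 0.0, -1.0]]
force: [0.5, -0.2, 0.3]
gripper_width: 0.0004
grip_force: 0.0
```

Run:
```python
from h import *
s=read_state();print(s["time_s"],s["eef_pos"],s["force"])
p,d=capture("side");cv2.imwrite("pics/side1.png",cv2.resize(p[170:340,270:490,::-1],(776,600),interpolation=cv2.INTER_CUBIC))
```

```text
2.35 [ 0.6239543  -0.02438726  0.08503477] [ 0.49925904 -0.1978334   0.3471768 ]
```

View pics/side1.png

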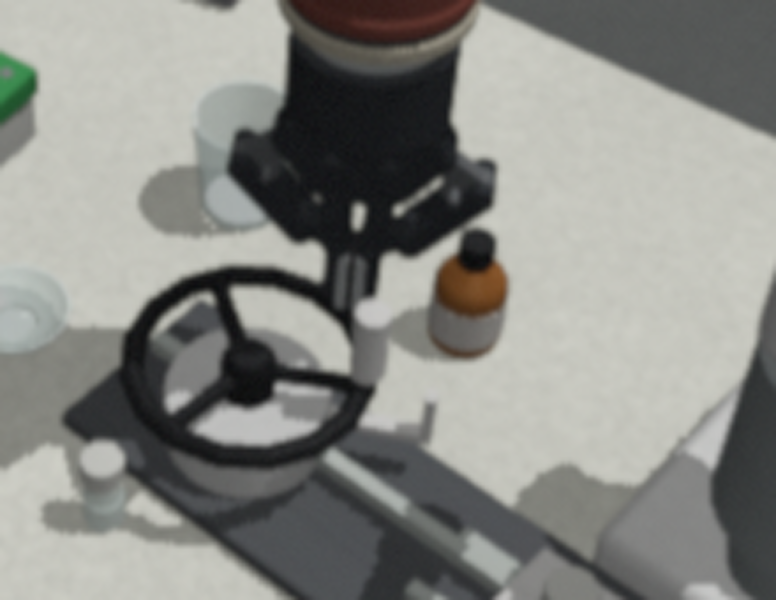

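The side view shows the closed fingers just behind the handle (crop (350,290) against handle (370,345)). They're above the rim, with a small gap, and clear of the bottle and pointer. Next I'll work out the arc rows.

```bash
cat > arc.py <<'E'
import numpy as np,sys
def arc(a,b,n,rot=True,C=(57.0,-.2),r=5.8):
    f=np.radians(np.linspace(a,b,n+1));P=np.c_[np.cos(f),np.sin(f)]*r
    return [[[0,0,round(float(np.degrees(x-f[0])),1) if rot else 0],[round(float(p[0]-P[0,0]),2),round(float(p[1]-P[0,1]),2),0],0] for x,p in zip(f[1:],P[1:])]
E
python3 - <<'E'
from arc import arc
print(arc(-22.5,-52.5,10,False))
for a in range(5): print(arc(-52.5-30*a,-82.5-30*a,10))
E
```

```text
[[[0, 0, 0], [-0.12, -0.28, 0], 0], [[0, 0, 0], [-0.26, -0.55, 0], 0], [[0, 0, 0], [-0.41, -0.81, 0], 0], [[0, 0, 0], [-0.58, -1.07, 0], 0], [[0, 0, 0], [-0.76, -1.31, 0], 0], [[0, 0, 0], [-0.95, -1.55, 0], 0], [[0, 0, 0], [-1.15, -1.77, 0], 0], [[0, 0, 0], [-1.37, -1.99, 0], 0], [[0, 0, 0], [-1.59, -2.19, 0], 0], [[0, 0, 0], [-1.83, -2.38, 0], 0]]
[[[0, 0, -3.0], [-0.25, -0.18, 0], 0], [[0, 0, -6.0], [-0.5, -0.34, 0], 0], [[0, 0, -9.0], [-0.76, -0.5, 0], 0], [[0, 0, -12.0], [-1.03, -0.63, 0], 0], [[0, 0, -15.0], [-1.31, -0.76, 0], 0], [[0, 0, -18.0], [-1.59, -0.87, 0], 0], [[0, 0, -21.0], [-1.88, -0.96, 0], 0], [[0, 0, -24.0], [-2.18, -1.04, 0], 0], [[0, 0, -27.0], [-2.47, -1.1, 0], 0], [[0, 0, -30.0], [-2.77, -1.15, 0], 0]]
[[[0, 0, -3.0], [-0.3, -0.03, 0], 0], [[0, 0, -6.0], [-0.61, -0.05, 0], 0], [[0, 0, -9.0], [-0.91, -0.05, 0], 0], [[0, 0, -12.0], [-1.21, -0.03, 0], 0], [[0, 0, -15.0], [-1.51, 0.0, 0], 0], [[0, 0, -18.0], [-1.81, 0.05, 0], 0], [[0, 0, -21.0], [-2.11, 0.11, 0], 0], [[0, 0, -24.0], [-2.4, 0.19, 0], 0], [[0, 0, -27.0], [-2.69, 0.28, 0], 0], [[0, 0, -30.0], [-2.98,
[... 437 characters left out ...]
, -6.0], [-0.34, 0.5, 0], 0], [[0, 0, -9.0], [-0.5, 0.76, 0], 0], [[0, 0, -12.0], [-0.63, 1.03, 0], 0], [[0, 0, -15.0], [-0.76, 1.31, 0], 0], [[0, 0, -18.0], [-0.87, 1.59, 0], 0], [[0, 0, -21.0], [-0.96, 1.88, 0], 0], [[0, 0, -24.0], [-1.04, 2.18, 0], 0], [[0, 0, -27.0], [-1.1, 2.47, 0], 0], [[0, 0, -30.0], [-1.15, 2.77, 0], 0]]
[[[0, 0, -3.0], [-0.03, 0.3, 0], 0], [[0, 0, -6.0], [-0.05, 0.61, 0], 0], [[0, 0, -9.0], [-0.05, 0.91, 0], 0], [[0, 0, -12.0], [-0.03, 1.21, 0], 0], [[0, 0, -15.0], [-0.0, 1.51, 0], 0], [[0, 0, -18.0], [0.05, 1.81, 0], 0], [[0, 0, -21.0], [0.11, 2.11, 0], 0], [[0, 0, -24.0], [0.19, 2.4, 0], 0], [[0, 0, -27.0], [0.28, 2.69, 0], 0], [[0, 0, -30.0], [0.39, 2.98, 0], 0]]
```

Call:
play_rows([
  [[0, 0, 0], [-0.12, -0.28, 0], 0],
  [[0, 0, 0], [-0.26, -0.55, 0], 0],
  [[0, 0, 0], [-0.41, -0.81, 0], 0],
  [[0, 0, 0], [-0.58, -1.07, 0], 0],
  [[0, 0, 0], [-0.76, -1.31, 0], 0],
  [[0, 0, 0], [-0.95, -1.55, 0], 0],
  [[0, 0, 0], [-1.15, -1.77, 0], 0],
  [[0, 0, 0], [-1.37, -1.99, 0], 0],
  [[0, 0, 0], [-1.59, -2.19, 0], 0],
  [[0, 0, 0], [-1.83, -2.38, 0], 0],
])

```text
time_s: 3.23
eef_pos: [0.6059, -0.0476, 0.0854]
eef_rot: [[-0.887, -0.462, 0.001], [-0.462, 0.887, 0.001], [-0.001, 0.0, -1.0]]
force: [0.4, 1.9, -0.5]
gripper_width: -0.0002
grip_force: 1.3
```

Call:
play_rows([
  [[0, 0, -3], [-0.25, -0.18, 0], 0],
  [[0, 0, -6], [-0.5, -0.34, 0], 0],
  [[0, 0, -9], [-0.76, -0.5, 0], 0],
  [[0, 0, -12], [-1.03, -0.63, 0], 0],
  [[0, 0, -15], [-1.31, -0.76, 0], 0],
  [[0, 0, -18], [-1.59, -0.87, 0], 0],
  [[0, 0, -21], [-1.88, -0.96, 0], 0],
  [[0, 0, -24], [-2.18, -1.04, 0], 0],
  [[0, 0, -27], [-2.47, -1.1, 0], 0],
  [[0, 0, -30], [-2.77, -1.15, 0], 0],
])

```text
time_s: 4.07
eef_pos: [0.5784, -0.0595, 0.0855]
eef_rot: [[-0.999, 0.046, 0.001], [0.046, 0.999, 0.0], [-0.001, 0.0, -1.0]]
force: [2.4, 1.5, -1.0]
gripper_width: -0.0002
grip_force: 1.3
```

Run:
```python
from h import *
p,d=capture("side");cv2.imwrite("pics/side2.png",cv2.resize(p[190:340,270:470,::-1],(800,600),interpolation=cv2.INTER_CUBIC))
```

```text
(no output)
```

View pics/side2.png

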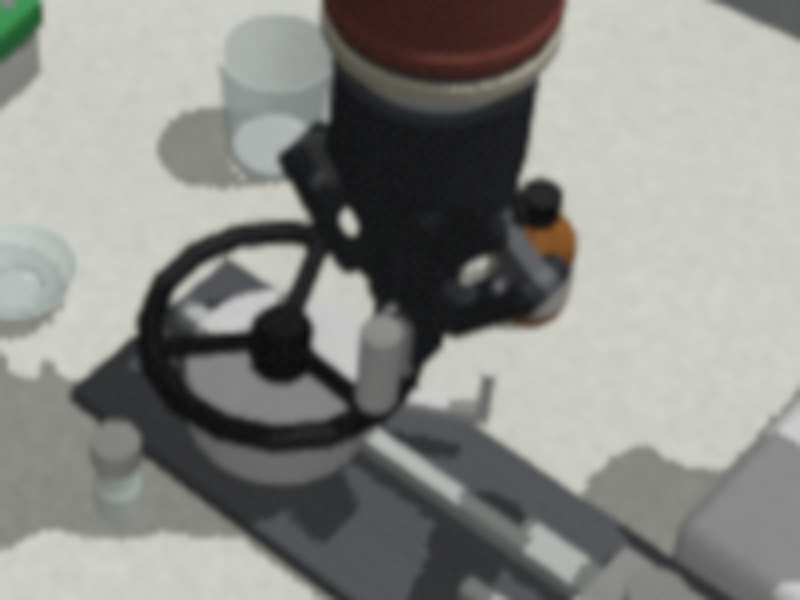

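The handle has moved clockwise to crop (382,365), about 30°, with the fingers flat behind it and the contact force gentle. I'll carry on.

Call:
play_rows([
  [[0, 0, -3], [-0.3, -0.03, 0], 0],
  [[0, 0, -6], [-0.61, -0.05, 0], 0],
  [[0, 0, -9], [-0.91, -0.05, 0], 0],
  [[0, 0, -12], [-1.21, -0.03, 0], 0],
  [[0, 0, -15], [-1.51, 0, 0], 0],
  [[0, 0, -18], [-1.81, 0.05, 0], 0],
  [[0, 0, -21], [-2.11, 0.11, 0], 0],
  [[0, 0, -24], [-2.4, 0.19, 0], 0],
  [[0, 0, -27], [-2.69, 0.28, 0], 0],
  [[0, 0, -30], [-2.98, 0.39, 0], 0],
])

```text
time_s: 4.95
eef_pos: [0.5487, -0.056, 0.0855]
eef_rot: [[-0.843, 0.539, 0.001], [0.539, 0.843, -0.0], [-0.001, 0.0, -1.0]]
force: [4.4, 1.2, -0.5]
gripper_width: 0.0001
grip_force: 1.2
```

Call:
play_rows([
  [[0, 0, -3], [-0.28, 0.12, 0], 0],
  [[0, 0, -6], [-0.55, 0.26, 0], 0],
  [[0, 0, -9], [-0.81, 0.41, 0], 0],
  [[0, 0, -12], [-1.07, 0.58, 0], 0],
  [[0, 0, -15], [-1.31, 0.76, 0], 0],
  [[0, 0, -18], [-1.55, 0.95, 0], 0],
  [[0, 0, -21], [-1.77, 1.15, 0], 0],
  [[0, 0, -24], [-1.99, 1.37, 0], 0],
  [[0, 0, -27], [-2.19, 1.59, 0], 0],
  [[0, 0, -30], [-2.38, 1.83, 0], 0],
])

```text
time_s: 5.78
eef_pos: [0.5248, -0.0382, 0.0856]
eef_rot: [[-0.46, 0.888, 0.001], [0.888, 0.46, -0.001], [-0.001, 0.001, -1.0]]
force: [2.6, -1.6, -0.4]
gripper_width: 0.0001
grip_force: 1.2
```

Call:
play_rows([
  [[0, 0, -3], [-0.18, 0.25, 0], 0],
  [[0, 0, -6], [-0.34, 0.5, 0], 0],
  [[0, 0, -9], [-0.5, 0.76, 0], 0],
  [[0, 0, -12], [-0.63, 1.03, 0], 0],
  [[0, 0, -15], [-0.76, 1.31, 0], 0],
  [[0, 0, -18], [-0.87, 1.59, 0], 0],
  [[0, 0, -21], [-0.96, 1.88, 0], 0],
  [[0, 0, -24], [-1.04, 2.18, 0], 0],
  [[0, 0, -27], [-1.1, 2.47, 0], 0],
  [[0, 0, -30], [-1.15, 2.77, 0], 0],
])

```text
time_s: 6.62
eef_pos: [0.513, -0.0108, 0.0855]
eef_rot: [[0.046, 0.999, 0.0], [0.999, -0.046, -0.001], [-0.001, 0.0, -1.0]]
force: [0.9, -3.5, 2.0]
gripper_width: 0.0002
grip_force: 1.2
```

Call:
play_rows([
  [[0, 0, -3], [-0.03, 0.3, 0], 0],
  [[0, 0, -6], [-0.05, 0.61, 0], 0],
  [[0, 0, -9], [-0.05, 0.91, 0], 0],
  [[0, 0, -12], [-0.03, 1.21, 0], 0],
  [[0, 0, -15], [0, 1.51, 0], 0],
  [[0, 0, -18], [0.05, 1.81, 0], 0],
  [[0, 0, -21], [0.11, 2.11, 0], 0],
  [[0, 0, -24], [0.19, 2.4, 0], 0],
  [[0, 0, -27], [0.28, 2.69, 0], 0],
  [[0, 0, -30], [0.39, 2.98, 0], 0],
])

```text
time_s: 7.45
eef_pos: [0.5164, 0.0192, 0.0853]
eef_rot: [[0.539, 0.842, -0.001], [0.842, -0.539, -0.001], [-0.001, -0.001, -1.0]]
force: [-0.7, -1.7, 0.9]
gripper_width: 0.0001
grip_force: 1.3
```

Run:
```python
from h import *
s=read_state();x=np.array(s["eef_rot"]);print(s["eef_pos"],s["joint_pos"],np.degrees(np.arctan2(x[1,0],x[0,0])))
p,d=capture("side");q,e=capture("top");cv2.imwrite("pics/mid.png",np.hstack([cv2.resize(p[190:340,270:420,::-1],(400,400)),cv2.resize(q[195:305,300:410,::-1],(400,400))]))
from arc import arc
```

```text
[0.5163851  0.0192193  0.08526685] [-49.23607339  14.55307941  47.9680877  113.8689979  -12.81624536
  56.99722647 -27.74731507] 57.37600469688125
```

View pics/mid.png

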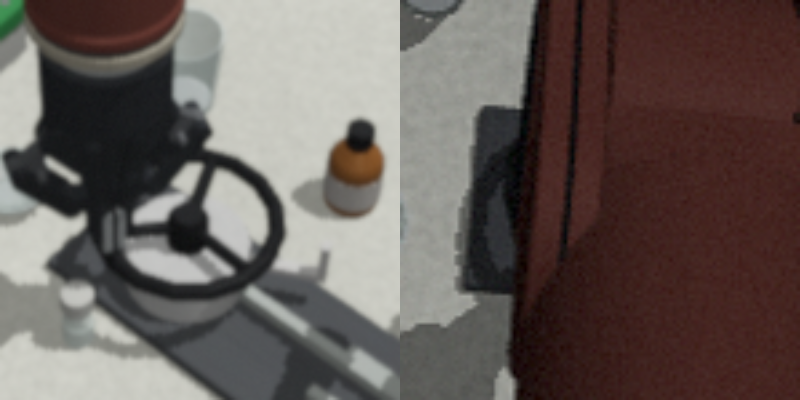

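The handle is hidden behind the fingers, but the spokes sit at about 137/17/-103°, as expected at roughly 155° of turn, and the vial is untouched. I'll do three more arcs, then re-seat the fingers.

Run:
```python
from arc import arc
for a in range(3): print(arc(-202.5-30*a,-232.5-30*a,10))
```

```text
[[[0, 0, -3.0], [0.12, 0.28, 0], 0], [[0, 0, -6.0], [0.26, 0.55, 0], 0], [[0, 0, -9.0], [0.41, 0.81, 0], 0], [[0, 0, -12.0], [0.58, 1.07, 0], 0], [[0, 0, -15.0], [0.76, 1.31, 0], 0], [[0, 0, -18.0], [0.95, 1.55, 0], 0], [[0, 0, -21.0], [1.15, 1.77, 0], 0], [[0, 0, -24.0], [1.37, 1.99, 0], 0], [[0, 0, -27.0], [1.59, 2.19, 0], 0], [[0, 0, -30.0], [1.83, 2.38, 0], 0]]
[[[0, 0, -3.0], [0.25, 0.18, 0], 0], [[0, 0, -6.0], [0.5, 0.34, 0], 0], [[0, 0, -9.0], [0.76, 0.5, 0], 0], [[0, 0, -12.0], [1.03, 0.63, 0], 0], [[0, 0, -15.0], [1.31, 0.76, 0], 0], [[0, 0, -18.0], [1.59, 0.87, 0], 0], [[0, 0, -21.0], [1.88, 0.96, 0], 0], [[0, 0, -24.0], [2.18, 1.04, 0], 0], [[0, 0, -27.0], [2.47, 1.1, 0], 0], [[0, 0, -30.0], [2.77, 1.15, 0], 0]]
[[[0, 0, -3.0], [0.3, 0.03, 0], 0], [[0, 0, -6.0], [0.61, 0.05, 0], 0], [[0, 0, -9.0], [0.91, 0.05, 0], 0], [[0, 0, -12.0], [1.21, 0.03, 0], 0], [[0, 0, -15.0], [1.51, 0.0, 0], 0], [[0, 0, -18.0], [1.81, -0.05, 0], 0], [[0, 0, -21.0], [2.11, -0.11, 0], 0], [[0, 0, -24.0], [2.4, -0.19, 0], 0], [[0, 0, -27.0], [2.69, -0.28, 0], 0], [[0, 0, -30.0], [2.98, -0.39, 0], 0]]
```

Call:
play_rows([
  [[0, 0, -3], [0.12, 0.28, 0], 0],
  [[0, 0, -6], [0.26, 0.55, 0], 0],
  [[0, 0, -9], [0.41, 0.81, 0], 0],
  [[0, 0, -12], [0.58, 1.07, 0], 0],
  [[0, 0, -15], [0.76, 1.31, 0], 0],
  [[0, 0, -18], [0.95, 1.55, 0], 0],
  [[0, 0, -21], [1.15, 1.77, 0], 0],
  [[0, 0, -24], [1.37, 1.99, 0], 0],
  [[0, 0, -27], [1.59, 2.19, 0], 0],
  [[0, 0, -30], [1.83, 2.38, 0], 0],
])

```text
time_s: 8.38
eef_pos: [0.5345, 0.0436, 0.0851]
eef_rot: [[0.887, 0.462, -0.002], [0.462, -0.887, 0.0], [-0.001, -0.001, -1.0]]
force: [-1.9, -0.5, 0.7]
gripper_width: 0.0
grip_force: 1.3
```

Call:
play_rows([
  [[0, 0, -3], [0.25, 0.18, 0], 0],
  [[0, 0, -6], [0.5, 0.34, 0], 0],
  [[0, 0, -9], [0.76, 0.5, 0], 0],
  [[0, 0, -12], [1.03, 0.63, 0], 0],
  [[0, 0, -15], [1.31, 0.76, 0], 0],
  [[0, 0, -18], [1.59, 0.87, 0], 0],
  [[0, 0, -21], [1.88, 0.96, 0], 0],
  [[0, 0, -24], [2.18, 1.04, 0], 0],
  [[0, 0, -27], [2.47, 1.1, 0], 0],
  [[0, 0, -30], [2.77, 1.15, 0], 0],
])

```text
time_s: 9.22
eef_pos: [0.5623, 0.0555, 0.0851]
eef_rot: [[0.999, -0.043, -0.002], [-0.043, -0.999, 0.001], [-0.002, -0.001, -1.0]]
force: [-3.3, 0.4, 0.6]
gripper_width: -0.0003
grip_force: 1.2
```

Call:
play_rows([
  [[0, 0, -3], [0.3, 0.03, 0], 0],
  [[0, 0, -6], [0.61, 0.05, 0], 0],
  [[0, 0, -9], [0.91, 0.05, 0], 0],
  [[0, 0, -12], [1.21, 0.03, 0], 0],
  [[0, 0, -15], [1.51, 0, 0], 0],
  [[0, 0, -18], [1.81, -0.05, 0], 0],
  [[0, 0, -21], [2.11, -0.11, 0], 0],
  [[0, 0, -24], [2.4, -0.19, 0], 0],
  [[0, 0, -27], [2.69, -0.28, 0], 0],
  [[0, 0, -30], [2.98, -0.39, 0], 0],
])

```text
time_s: 10.05
eef_pos: [0.5923, 0.052, 0.085]
eef_rot: [[0.844, -0.537, -0.001], [-0.537, -0.844, 0.001], [-0.002, -0.0, -1.0]]
force: [-1.2, 2.0, 1.3]
gripper_width: 0.0003
grip_force: 1.2
```

Call:
play_rows([
  [[0, 0, 0], [-0.5, 0.3, 0], 0],
  [[0, 0, 0], [-1.3, 0.8, 0], 0],
  [[0, 0, 0], [-1.3, 0.8, 3], 0],
  [[0, 0, 0], [-1.3, 0.8, 7], 0],
  [[0, 0, 7], [-1.3, 3, 10], 0],
  [[0, 0, 14], [-1.3, 6, 10], 0],
  [[0, 0, 21], [-1.3, 10, 10], 0],
  [[0, 0, 28], [-1.3, 14, 10], 0],
  [[0, 0, 35], [-1.3, 18, 10], 0],
  [[0, 0, 42], [-1.3, 20, 10], 0],
])

```text
time_s: 10.88
eef_pos: [0.5781, 0.2577, 0.1849]
eef_rot: [[0.984, 0.18, -0.001], [0.18, -0.984, 0.002], [-0.0, -0.002, -1.0]]
force: [0.1, 0.5, -0.9]
gripper_width: -0.0001
grip_force: 0.0
```

Call:
play_rows([
  [[0, 0, 7], [0, 0, 0], 0],
  [[0, 0, 14], [0, 0, 0], 0],
  [[0, 0, 21], [0, 0, 0], 0],
  [[0, 0, 28], [0, 0, 0], 0],
  [[0, 0, 35], [0, 0, 0], 0],
  [[0, 0, 42], [0, 0, 0], 0],
  [[0, 0, 49], [0, 0, 0], 0],
  [[0, 0, 56], [0, 0, 0], 0],
  [[0, 0, 63], [0, 0, 0], 0],
  [[0, 0, 70], [0, 0, 0], 0],
])

```text
time_s: 11.72
eef_pos: [0.5793, 0.2511, 0.1853]
eef_rot: [[0.173, 0.985, 0.0], [0.985, -0.173, -0.0], [-0.0, 0.0, -1.0]]
force: [-0.1, 0.7, 0.1]
gripper_width: -0.0002
grip_force: 0.0
```

Call:
play_rows([
  [[0, 0, 7], [0, 0, 0], 0],
  [[0, 0, 14], [0, 0, 0], 0],
  [[0, 0, 21], [0, 0, 0], 0],
  [[0, 0, 28], [0, 0, 0], 0],
  [[0, 0, 35], [0, 0, 0], 0],
  [[0, 0, 42], [0, 0, 0], 0],
  [[0, 0, 49], [0, 0, 0], 0],
  [[0, 0, 56], [0, 0, 0], 0],
  [[0, 0, 62], [0, 0, 0], 0],
  [[0, 0, 68], [0, 0, 0], 0],
])

```text
time_s: 12.55
eef_pos: [0.5793, 0.2511, 0.1853]
eef_rot: [[-0.848, 0.53, 0.0], [0.53, 0.848, -0.001], [-0.001, -0.0, -1.0]]
force: [0.5, 0.0, -0.3]
gripper_width: -0.0001
grip_force: 0.0
```

Run:
```python
from h import *
s=read_state();x=np.array(s["eef_rot"]);print(s["time_s"],s["eef_pos"],s["joint_pos"],np.degrees(np.arctan2(x[1,0],x[0,0])))
p,d=capture("side");q,e=capture("top");np.save("topm.npy",e);cv2.imwrite("pics/mid2.png",cv2.convertScaleAbs(np.hstack([cv2.resize(q[205:305,310:410,::-1],(400,400)),cv2.resize(p[235:335,285:385,::-1],(400,400))]),alpha=1.5))
```

```text
12.55 [0.57934899 0.25108454 0.18532431] [-50.20497516  19.81026249  28.83877843  91.38840402  -9.8996884
  71.35659536  38.38439378] 148.01032911456292
```

View pics/mid2.png

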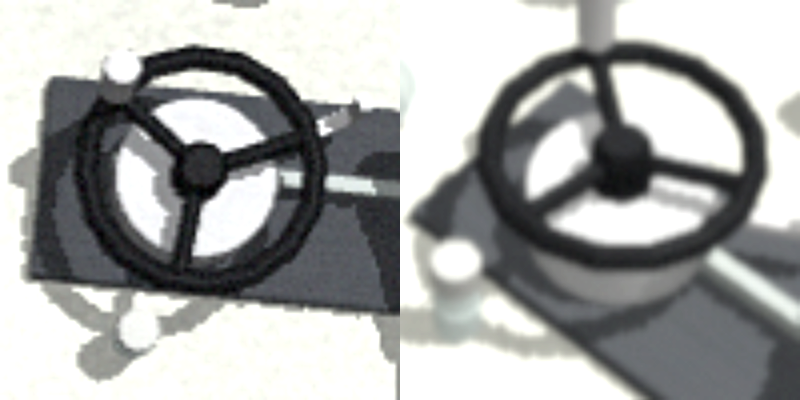

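The handle is now at top crop (122,68), px (340.5,222), with about 120° left. The pointer tab shows at crop (352,108), px (398,232).

Run:
```python
from h import *
C=np.array([.5705,-.002])
for n,u,v,z in [("now",340.5,222,.122),("start",391,231.3,.122),("ptr",398,231.8,.073),("hub",360,247.3,.077)]:
    X=px2w("top",u,v,z=z);w=X[:2]-C;print(n,X,np.hypot(*w),np.degrees(np.arctan2(w[1],w[0])))
```

```text
now [0.6089427  0.04076662 0.122     ] 0.05750500159755847 48.047788937895724
start [ 0.59298635 -0.05536769  0.122     ] 0.05791154234734234 -67.15198968838406
ptr [ 0.60357939 -0.07852206  0.073     ] 0.08336589414970577 -66.6218642839888
hub [ 0.56945857 -0.00131916  0.077     ] 0.0012442318327977504 146.8251387853192
```

Call:
play_rows([
  [[0, 0, 0], [0, -4, 0], 0],
  [[0, 0, 0], [0, -8, 0], 0],
  [[0, 0, 0], [0, -12, 0], 0],
  [[0, 0, 0], [0, -15.5, 0], 0],
  [[0, 0, 0], [0, -18.5, 0], 0],
  [[0, 0, 0], [0.1, -19.5, -1.5], 0],
  [[0, 0, 0], [0.1, -19.5, -5], 0],
  [[0, 0, 0], [0.1, -19.5, -8.5], 0],
  [[0, 0, 0], [0.1, -19.5, -10], 0],
  [[0, 0, 0], [0.1, -19.5, -10], 0],
])

```text
time_s: 13.48
eef_pos: [0.5778, 0.056, 0.0815]
eef_rot: [[-0.842, 0.539, -0.006], [0.539, 0.842, -0.002], [0.004, -0.005, -1.0]]
force: [-1.4, 0.3, -0.4]
gripper_width: 0.0003
grip_force: 0.0
```

Run:
```python
from arc import arc
C=(57.05,-.2)
print(arc(80,65,10,False,C))
for a in range(4): print(arc(65-30*a,35-30*a,10,True,C))
```

```text
[[[0, 0, 0], [0.15, -0.03, 0], 0], [[0, 0, 0], [0.3, -0.06, 0], 0], [[0, 0, 0], [0.45, -0.1, 0], 0], [[0, 0, 0], [0.59, -0.14, 0], 0], [[0, 0, 0], [0.74, -0.18, 0], 0], [[0, 0, 0], [0.88, -0.23, 0], 0], [[0, 0, 0], [1.02, -0.28, 0], 0], [[0, 0, 0], [1.17, -0.33, 0], 0], [[0, 0, 0], [1.31, -0.39, 0], 0], [[0, 0, 0], [1.44, -0.46, 0], 0]]
[[[0, 0, -3.0], [0.27, -0.14, 0], 0], [[0, 0, -6.0], [0.54, -0.29, 0], 0], [[0, 0, -9.0], [0.79, -0.45, 0], 0], [[0, 0, -12.0], [1.04, -0.62, 0], 0], [[0, 0, -15.0], [1.28, -0.81, 0], 0], [[0, 0, -18.0], [1.5, -1.01, 0], 0], [[0, 0, -21.0], [1.72, -1.23, 0], 0], [[0, 0, -24.0], [1.93, -1.45, 0], 0], [[0, 0, -27.0], [2.12, -1.69, 0], 0], [[0, 0, -30.0], [2.3, -1.93, 0], 0]]
[[[0, 0, -3.0], [0.17, -0.25, 0], 0], [[0, 0, -6.0], [0.32, -0.51, 0], 0], [[0, 0, -9.0], [0.46, -0.78, 0], 0], [[0, 0, -12.0], [0.59, -1.06, 0], 0], [[0, 0, -15.0], [0.7, -1.34, 0], 0], [[0, 0, -18.0], [0.8, -1.63, 0], 0], [[0, 0, -21.0], [0.88, -1.92, 0], 0], [[0, 0, -24.0], [0.94, -2.22, 0], 0], [[0, 0, -27.0], [0.99, -2.52, 0], 0], [[0, 0, -30.0], [1.03, -2.82, 0], 0]]
[[[0, 0, -3.0], [0.02, -0.3, 0], 0], [[0, 0, -6.0], [0.02, -0.61, 0], 0], [[0, 0, -9.0], [0.01, -0.91, 0], 0], [[0, 0, -12.0], [-0.02, -1.21, 0], 0], [[0, 0, -15.0], [-0.07, -1.51, 0], 0], [[0, 0, -18.0], [-0.13, -1.81, 0], 0], [[0, 0, -21.0], [-0.2, -2.1, 0], 0], [[0, 0, -24.0], [-0.29, -2.39, 0], 0], [[0, 0, -27.0], [-0.4, -2.68, 0], 0], [[0, 0, -30.0], [-0.52, -2.96, 0], 0]]
[[[0, 0, -3.0], [-0.14, -0.27, 0], 0], [[0, 0, -6.0], [-0.29, -0.54, 0], 0], [[0, 0, -9.0], [-0.45, -0.79, 0], 0], [[0, 0, -12.0], [-0.62, -1.04, 0], 0], [[0, 0, -15.0], [-0.81, -1.28, 0], 0], [[0, 0, -18.0], [-1.01, -1.5, 0], 0], [[0, 0, -21.0], [-1.23, -1.72, 0], 0], [[0, 0, -24.0], [-1.45, -1.93, 0], 0], [[0, 0, -27.0], [-1.69, -2.12, 0], 0], [[0, 0, -30.0], [-1.93, -2.3, 0], 0]]
```

Call:
play_rows([
  [[0, 0, 0], [0.15, -0.03, 0], 0],
  [[0, 0, 0], [0.3, -0.06, 0], 0],
  [[0, 0, 0], [0.45, -0.1, 0], 0],
  [[0, 0, 0], [0.59, -0.14, 0], 0],
  [[0, 0, 0], [0.74, -0.18, 0], 0],
  [[0, 0, 0], [0.88, -0.23, 0], 0],
  [[0, 0, 0], [1.02, -0.3, 0], 0],
  [[0, 0, 0], [1.17, -0.37, 0], 0],
  [[0, 0, 0], [1.31, -0.45, 0], 0],
  [[0, 0, 0], [1.44, -0.53, 0], 0],
])

```text
time_s: 14.32
eef_pos: [0.5949, 0.0513, 0.0852]
eef_rot: [[-0.843, 0.537, -0.001], [0.537, 0.843, 0.0], [0.001, -0.0, -1.0]]
force: [-2.8, 0.6, 1.7]
gripper_width: -0.0002
grip_force: 1.2
```

Call:
play_rows([
  [[0, 0, -3], [0.27, -0.14, 0], 0],
  [[0, 0, -6], [0.54, -0.29, 0], 0],
  [[0, 0, -9], [0.79, -0.45, 0], 0],
  [[0, 0, -12], [1.04, -0.62, 0], 0],
  [[0, 0, -15], [1.28, -0.81, 0], 0],
  [[0, 0, -18], [1.5, -1.01, 0], 0],
  [[0, 0, -21], [1.72, -1.23, 0], 0],
  [[0, 0, -24], [1.93, -1.45, 0], 0],
  [[0, 0, -27], [2.12, -1.69, 0], 0],
  [[0, 0, -30], [2.3, -1.93, 0], 0],
])

```text
time_s: 15.15
eef_pos: [0.6182, 0.0324, 0.0852]
eef_rot: [[-0.46, 0.888, -0.0], [0.888, 0.46, 0.001], [0.001, 0.0, -1.0]]
force: [-1.2, 2.9, 0.7]
gripper_width: -0.0001
grip_force: 1.2
```

Call:
play_rows([
  [[0, 0, -3], [0.17, -0.25, 0], 0],
  [[0, 0, -6], [0.32, -0.51, 0], 0],
  [[0, 0, -9], [0.46, -0.78, 0], 0],
  [[0, 0, -12], [0.59, -1.06, 0], 0],
  [[0, 0, -15], [0.7, -1.34, 0], 0],
  [[0, 0, -18], [0.8, -1.63, 0], 0],
  [[0, 0, -21], [0.88, -1.92, 0], 0],
  [[0, 0, -24], [0.94, -2.22, 0], 0],
  [[0, 0, -27], [0.99, -2.52, 0], 0],
  [[0, 0, -30], [1.03, -2.82, 0], 0],
])

```text
time_s: 15.98
eef_pos: [0.6291, 0.0044, 0.0854]
eef_rot: [[0.046, 0.999, 0.001], [0.999, -0.046, 0.001], [0.001, 0.001, -1.0]]
force: [1.9, 2.1, -0.5]
gripper_width: -0.0001
grip_force: 1.2
```

Call:
play_rows([
  [[0, 0, -3], [0.02, -0.3, 0], 0],
  [[0, 0, -6], [0.02, -0.61, 0], 0],
  [[0, 0, -9], [0.01, -0.91, 0], 0],
  [[0, 0, -12], [-0.02, -1.21, 0], 0],
  [[0, 0, -15], [-0.07, -1.51, 0], 0],
  [[0, 0, -18], [-0.13, -1.81, 0], 0],
  [[0, 0, -21], [-0.2, -2.1, 0], 0],
  [[0, 0, -24], [-0.29, -2.39, 0], 0],
  [[0, 0, -27], [-0.4, -2.68, 0], 0],
  [[0, 0, -30], [-0.52, -2.96, 0], 0],
])

```text
time_s: 16.82
eef_pos: [0.624, -0.0256, 0.0854]
eef_rot: [[0.539, 0.842, 0.001], [0.842, -0.539, 0.0], [0.001, 0.001, -1.0]]
force: [2.2, 1.6, -0.7]
gripper_width: -0.0004
grip_force: 1.2
```

Run:
```python
from h import *
s=read_state();x=np.array(s["eef_rot"]);p=s["eef_pos"];print(s["time_s"],p,s["joint_pos"],np.degrees(np.arctan2(x[1,0],x[0,0])),np.degrees(np.arctan2(p[1]+.002,p[0]-.5705)),np.hypot(p[1]+.002,p[0]-.5705))
p,d=capture("side");cv2.imwrite("pics/s3.png",cv2.convertScaleAbs(cv2.resize(p[235:335,285:405,::-1],(720,600),interpolation=cv2.INTER_CUBIC),alpha=1.3))
```

```text
16.8167 [ 0.62401598 -0.02564646  0.08542596] [-40.90341201  31.05439555  52.09397515  99.07576695 -27.12697081
  63.30565639 -12.87276921] 57.37368283026684 -23.838616872027135 0.05850739240194664
```

View pics/s3.png

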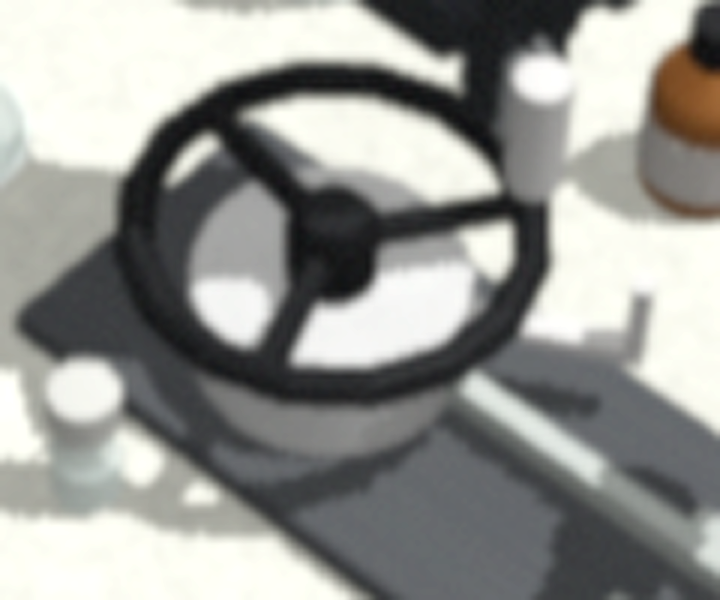

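The handle top is at side crop (541,78), px (375.2,248), with about 23° to go to px (375.2,260). I'll push 18° more, then measure by comparing with the start picture.

```bash
cat > meas.py <<'E'
from h import *
CAL=get_calibration("side");K=np.array(CAL["intrinsics"],float);D=np.array(CAL["distortion"],float);R=np.array(CAL["R"]);t=np.array(CAL["t"])
def ang(im,d):
    v,u=np.mgrid[230:310,340:400];v=v.ravel();u=u.ravel()
    p=cv2.undistortPoints(np.c_[u,v].astype(float)[:,None],K,D)[:,0]
    X=(np.c_[p,np.ones(len(p))]*d[v,u][:,None]-t)@R
    w=X[:,:2]-[.5705,-.002];r=np.hypot(*w.T)
    m=(X[:,2]>.088)&(X[:,2]<.128)&(r>.04)&(r<.078)&(im[v,u].max(1)>75)
    c=np.median(X[m],0);T=m&(X[:,2]>.117)
    a=lambda q:round(float(np.degrees(np.arctan2(q[1]+.002,q[0]-.5705))),2)
    return m.sum(),a(X[m].mean(0)),a(X[T].mean(0)),T.sum(),u[m].mean().round(2),v[m].mean().round(2)
if __name__=="__main__":
    print("start",ang(cv2.imread("pics/side0.png"),np.load("side0.npy")))
    p,d=capture("side");print("now",ang(p,d));s=read_state();e=s["eef_pos"];print(s["time_s"],e,s["force"],np.degrees(np.arctan2(e[1]+.002,e[0]-.5705)))
E
python3 meas.py; python3 -c "
from arc import arc
print(arc(-24,-42,10,True,(57.05,-.2)))"
```

```text
start (np.int64(207), -69.83, -67.69, np.int64(92), np.float64(374.7), np.float64(265.41))
now (np.int64(235), -45.72, -43.71, np.int64(108), np.float64(374.18), np.float64(253.91))
16.9167 [ 0.62351369 -0.02622418  0.08537046] [ 0.60077482 -0.7488074   0.70123307] -24.55764785825876
[[[0, 0, -1.8], [-0.08, -0.17, 0], 0], [[0, 0, -3.6], [-0.16, -0.33, 0], 0], [[0, 0, -5.4], [-0.25, -0.49, 0], 0], [[0, 0, -7.2], [-0.34, -0.65, 0], 0], [[0, 0, -9.0], [-0.43, -0.8, 0], 0], [[0, 0, -10.8], [-0.54, -0.95, 0], 0], [[0, 0, -12.6], [-0.64, -1.1, 0], 0], [[0, 0, -14.4], [-0.75, -1.24, 0], 0], [[0, 0, -16.2], [-0.87, -1.38, 0], 0], [[0, 0, -18.0], [-0.99, -1.52, 0], 0]]
```

Call:
play_rows([
  [[0, 0, -1.8], [-0.08, -0.17, 0], 0],
  [[0, 0, -3.6], [-0.16, -0.33, 0], 0],
  [[0, 0, -5.4], [-0.25, -0.49, 0], 0],
  [[0, 0, -7.2], [-0.34, -0.65, 0], 0],
  [[0, 0, -9], [-0.43, -0.8, 0], 0],
  [[0, 0, -10.8], [-0.54, -0.95, 0], 0],
  [[0, 0, -12.6], [-0.64, -1.1, 0], 0],
  [[0, 0, -14.4], [-0.75, -1.24, 0], 0],
  [[0, 0, -16.2], [-0.87, -1.38, 0], 0],
  [[0, 0, -18], [-0.99, -1.52, 0], 0],
])

```text
time_s: 17.75
eef_pos: [0.6133, -0.0413, 0.0854]
eef_rot: [[0.774, 0.634, 0.0], [0.634, -0.774, 0.0], [0.0, -0.0, -1.0]]
force: [1.3, 1.4, -0.9]
gripper_width: 0.0002
grip_force: 1.2
```

```bash
python3 meas.py;python3 meas.py; python3 -c "
from arc import arc
print(arc(-42.5,-47.5,10,True,(57.05,-.2)))"
```

```text
start (np.int64(207), -69.83, -67.69, np.int64(92), np.float64(374.7), np.float64(265.41))
now (np.int64(252), -62.91, -61.26, np.int64(112), np.float64(375.46), np.float64(261.9))
17.8 [ 0.61295692 -0.04152685  0.0853328 ] [1.21818743 0.6966601  1.45943514] -42.95314381526291
start (np.int64(207), -69.83, -67.69, np.int64(92), np.float64(374.7), np.float64(265.41))
now (np.int64(252), -63.19, -61.23, np.int64(111), np.float64(375.36), np.float64(261.97))
17.85 [ 0.61293654 -0.04148609  0.08529057] [0.43351287 0.21269914 0.10834323] -42.93737832313167
[[[0, 0, -0.5], [-0.03, -0.04, 0], 0], [[0, 0, -1.0], [-0.07, -0.07, 0], 0], [[0, 0, -1.5], [-0.1, -0.11, 0], 0], [[0, 0, -2.0], [-0.14, -0.15, 0], 0], [[0, 0, -2.5], [-0.17, -0.18, 0], 0], [[0, 0, -3.0], [-0.21, -0.22, 0], 0], [[0, 0, -3.5], [-0.25, -0.25, 0], 0], [[0, 0, -4.0], [-0.28, -0.29, 0], 0], [[0, 0, -4.5], [-0.32, -0.32, 0], 0], [[0, 0, -5.0], [-0.36, -0.36, 0], 0]]
```

Call:
play_rows([
  [[0, 0, -0.5], [-0.03, -0.04, 0], 0],
  [[0, 0, -1], [-0.07, -0.07, 0], 0],
  [[0, 0, -1.5], [-0.1, -0.11, 0], 0],
  [[0, 0, -2], [-0.14, -0.15, 0], 0],
  [[0, 0, -2.5], [-0.17, -0.18, 0], 0],
  [[0, 0, -3], [-0.21, -0.22, 0], 0],
  [[0, 0, -3.5], [-0.25, -0.25, 0], 0],
  [[0, 0, -4], [-0.28, -0.29, 0], 0],
  [[0, 0, -4.5], [-0.32, -0.32, 0], 0],
  [[0, 0, -4.5], [-0.32, -0.32, 0], 0],
])

```text
time_s: 18.68
eef_pos: [0.61, -0.0445, 0.0853]
eef_rot: [[0.82, 0.573, -0.0], [0.573, -0.82, 0.0], [-0.0, -0.0, -1.0]]
force: [1.8, 0.0, -0.7]
gripper_width: 0.0001
grip_force: 0.9
```

```bash
python3 meas.py
python3 - <<'E'
from h import *
p,d=capture("side");p=p[:,:,::-1];np.save("s4.npy",d);cv2.imwrite("pics/s4raw.png",p)
f=lambda i:cv2.resize(i[245:305,345:405],(400,400),interpolation=cv2.INTER_CUBIC)
cv2.imwrite("pics/s4.png",np.hstack([f(cv2.imread("pics/side0.png")),f(p)]))
E
```

```text
start (np.int64(207), -69.83, -67.69, np.int64(92), np.float64(374.7), np.float64(265.41))
now (np.int64(255), -67.91, -65.51, np.int64(114), np.float64(374.82), np.float64(264.24))
18.7333 [ 0.61004267 -0.04445549  0.08532929] [1.74730522 0.22120677 0.94965844] -47.03446484862918
```

View pics/s4.png

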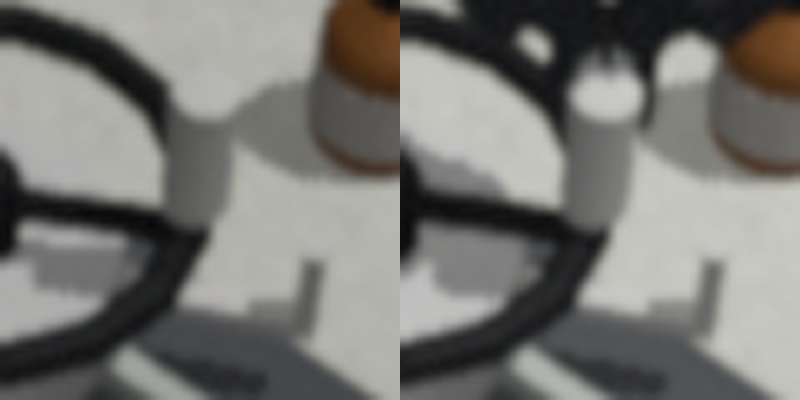

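The start (left) and current (right) crops nearly coincide: handle cap at (205,95) against (608,95). The tool is still close behind the handle, so I'll withdraw and compare the wheel rotation in an unobstructed view.

Call:
play_rows([
  [[0, 0, 0], [0.4, 0.3, 0], 0],
  [[0, 0, 0], [1.2, 0.9, 0], 0],
  [[0, 0, 0], [1.4, 1, 2], 0],
  [[0, 0, 0], [1.4, 1, 5.5], 0],
  [[0, 0, 0], [1.4, 1, 9], 0],
  [[0, 0, 0], [1.4, 4.5, 10], 0],
  [[0, 0, 0], [1.4, 8.5, 10], 0],
  [[0, 0, 0], [1.4, 12.5, 10], 0],
  [[0, 0, 0], [1.4, 16.5, 10], 0],
  [[0, 0, 0], [1.4, 20, 10], 0],
])

```text
time_s: 19.62
eef_pos: [0.624, 0.1595, 0.1852]
eef_rot: [[0.818, 0.575, -0.0], [0.575, -0.818, 0.001], [0.0, -0.001, -1.0]]
force: [1.2, 0.0, 0.0]
gripper_width: -0.0004
grip_force: 0.0
```

Call:
play_rows([
  [[0, 0, 0], [0, 3, 0], 0],
  [[0, 0, 0], [0, 5, 0], 0],
  [[0, 0, 0], [0, 5, 0], 0],
])

```text
time_s: 19.87
eef_pos: [0.6234, 0.2132, 0.1843]
eef_rot: [[0.814, 0.58, -0.001], [0.58, -0.814, 0.001], [-0.001, -0.002, -1.0]]
force: [-0.4, 0.7, 0.1]
gripper_width: -0.0001
grip_force: 0.0
```

```bash
python3 meas.py
cat > rot.py <<'E'
# wheel turn between start and now: homography of the rim plane (and of the handle) rendered from the start picture, matched to the new one
from h import *
C=np.array([.5695,-.0018,.072])
def polar(n,im,c=C):
    cal=get_calibration(n);R=cv2.Rodrigues(np.array(cal["R"],float))[0]
    a=np.radians(np.arange(0,360,.25));r=np.arange(.014,.050,.001)
    X=np.array([[c[0]+q*np.cos(x),c[1]+q*np.sin(x),c[2]] for q in r for x in a])
    p=cv2.projectPoints(X,R,np.array(cal["t"],float),np.array(cal["intrinsics"],float),np.array(cal["distortion"],float))[0].reshape(len(r),len(a),2).astype(np.float32)
    g=cv2.remap(im.max(2).astype(np.float32),p[...,0],p[...,1],cv2.INTER_CUBIC)
    return np.clip(g,0,90)
for n in("top","side"):
    p,_=capture(n);cv2.imwrite(f"pics/{n}_now.png",p[:,:,::-1])
    A=polar(n,cv2.imread(f"pics/{n}0.png"));B=polar(n,p)
    # spoke = darkest: correlate darkness near each spoke
    e=np.array([np.mean(np.abs(np.roll(A,k,1)-B)) for k in range(-40,41)])
    k=e.argmin();f=np.polyfit(np.arange(-3,4),e[max(k-3,0):k+4],2) if 3<=k<=77 else [1,0,0]
    print(n,"shift deg (+ = ccw)",(k-40-f[1]/2/f[0])*.25,e[k],e[40])
    # per-spoke centroid of darkness
    for nm,M in(("start",A),("now",B)):
        w=np.clip(45-M[14:],0,None).sum(0);out=[]
        for s in(-67.5,52.5,172.5):
            i=(np.arange(-60,61)+round(s*4))%1440;out.append(round(float(s+(np.arange(-60,61)*w[i]).sum()/w[i].sum()*.25),2))
        print(" ",nm,out)
E
python3 rot.py
```

```text
start (np.int64(207), -69.83, -67.69, np.int64(92), np.float64(374.7), np.float64(265.41))
now (np.int64(210), -70.24, -67.81, np.int64(91), np.float64(374.63), np.float64(265.63))
19.9167 [0.62371325 0.20972064 0.1845152 ] [ 0.02005513 -1.26973231  0.26775376] 75.89167500139372
top shift deg (+ = ccw) -0.33725280142707825 7.715975 7.763866
  start [-65.96, 50.83, 172.21]
  now [-65.55, 50.92, 171.78]
side shift deg (+ = ccw) -0.5280866177377792 1.8682795 2.081655
  start [-67.65, 52.72, 177.29]
  now [-68.15, 52.31, 176.89]
```

With the view clear, the handle is within about 0.3° of its starting angle. I'll take one last look before handing in.

View pics/side_now.png

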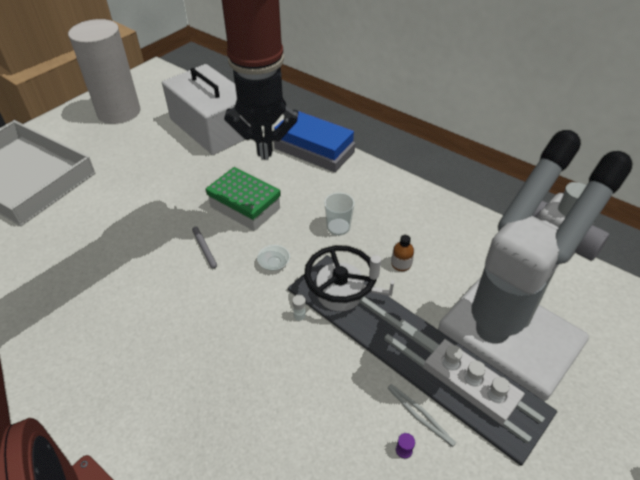

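The handle is back at the pointer (375,268). The carriage has moved along by one pot, with the middle pot now at (476,371) where the far pot stood. The bystanders haven't moved and the arm is clear.

```bash
python3 -c "
from cell import hand_in
print(hand_in())"
```

```text
the job is handed in; nothing more can be done
None
```

I pushed the wheel clockwise through one full turn and handed the job in at about 20 s: the handle is back at its pointer to within about 0.5° (possibly a hair past it), the middle pot is under the lens, nothing else looks moved, and the arm is clear.

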